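# Find the heavy side of a press handwheel and hold it down

## Task

Two handwheels of the book press, each with a lead slug hidden in it, are on truing stands; work only on the one that has the white label pad lying in front of its stand and do not touch the other wheel. Turn that wheel by its pegs to find its heavy side by feel, then bring the heavy side straight down (within about 15 degrees; its bearing is too stiff for it to settle there by itself) and finish with the wheel at rest and your fingers still gripping one of its pegs, so that I can mark the lowest point. Leave the label pad, eraser, loupe and thread spool where they are.

Things in the scene. Friction and masses are not known exactly. Their poses are not given: they have to be found in the camera images.
- stand_a: fixed grey truing stand: base plate 110 (x) x 120 (y) x 14 mm; origin at the centre of its underside, on the table. x axis: horizontal, along the axle, away from the wheel's pegged face (the pegs face -x, roughly to the robot); y: left as seen from that face; z up. An upright, 50 mm wide, 155 mm high, stands behind the wheel at x = 29 to 47 mm
- stand_b: second, identical fixed grey truing stand: base plate 110 (x) x 120 (y) x 14 mm; origin at the centre of its underside, on the table. x axis: horizontal, along the axle, away from the wheel's pegged face (the pegs face -x, roughly to the robot); y: left as seen from that face; z up. An upright, 50 mm wide, 155 mm high, stands behind the wheel at x = 29 to 47 mm
- hub_a (a point): centre of wheel_a, on its axle 130 mm above the table, over the stand's origin. The wheel: green disc, 128 mm across, 24 mm thick (x = -12 to 12 mm). Four round pegs, one red and three black, 90 degrees apart, 12 mm thick, 56 mm from the axle, stand out of its face to x = -60 mm; pinch one from above, about x = -40 mm; it can turn between the fingers
- hub_b (a point): centre of wheel_b, on its axle 130 mm above the table, over the stand's origin. The wheel: green disc, 128 mm across, 24 mm thick (x = -12 to 12 mm). Four round pegs, one red and three black, 90 degrees apart, 12 mm thick, 56 mm from the axle, stand out of its face to x = -60 mm; pinch one from above, about x = -40 mm; it can turn between the fingers
- red_peg_a (a point): centre of the red peg of wheel_a, at x = -40 mm in the stand's frame. A lead slug (lead_a) is sealed in the disc, 41 mm off the axle in a direction that neither pegs nor angle tell and that is new each time. Its pull is at most 0.28 to 0.36 N m (5 to 6 N at a peg), the bearing's friction about 0.2 N m. So where it stops on rolling down from one side and from the other lies equally far off heavy side down
- red_peg_b (a point): centre of the red peg of wheel_b, at x = -40 mm in the stand's frame. A lead slug (lead_b) is sealed in the disc, 41 mm off the axle in a direction that neither pegs nor angle tell and that is new each time. Its pull is at most 0.28 to 0.36 N m (5 to 6 N at a peg), the bearing's friction about 0.2 N m. So where it stops on rolling down from one side and from the other lies equally far off heavy side down
- wheel_a (a joint): angle of wheel_a in rad: 0 with the red peg on top, growing clockwise as the robot sees it: the red peg is at y = -56 sin(angle), z = 130 + 56 cos(angle) mm in the stand's frame. No stops; it may pass a full turn. Let go, the wheel rolls down only part of the way, stopping up to 50 degrees either side of heavy side down, or stays with the heavy side near the top
- wheel_b (a joint): angle of wheel_b in rad: 0 with the red peg on top, growing clockwise as the robot sees it: the red peg is at y = -56 sin(angle), z = 130 + 56 cos(angle) mm in the stand's frame. No stops; it may pass a full turn. Let go, the wheel rolls down only part of the way, stopping up to 50 degrees either side of heavy side down, or stays with the heavy side near the top
- label_pad: white pad of labels, 80 x 44 x 9 mm, origin at the centre of its underside; it lies about 110 mm in front (on the robot's side) of the stand whose wheel is to be done
- eraser: small eraser with a blue sleeve, 23 x 40 x 13 mm, lying in front of the other stand; origin at the centre of its underside; leave it
- loupe: black loupe, 37 mm across and 38 mm high, standing between the stands; origin at the centre of its underside; leave it
- thread_spool: wooden spool of white thread, 31 mm across and 40 mm high, standing between the stands; origin at the centre of its underside; leave it

How it is judged:
On the way:
1. with the fingers on it, the wheel behind the label pad has been turned (its red peg is more than 20 mm from where it started) (((horizontal distance between label_pad and stand_a below 0.15 m and contact force between the fingers and wheel_a above 1 N and distance of red_peg_a from where it was at the start of the episode above 0.02 m) or (horizontal distance between label_pad and stand_b below 0.15 m and contact force between the fingers and wheel_b above 1 N and distance of red_peg_b from where it was at the start of the episode above 0.02 m))), for 0.1 s.
At the end, for the whole second after the job is handed in: The wheel behind the label pad stands still with its heavy side (the hidden lead slug, 41 mm off the axle) within 17 degrees of straight down, and the fingers are gripping it (more than 2 N) (((horizontal distance between label_pad and stand_a below 0.15 m and z of lead_a_c0 in the frame of hub_a below -0.0391 m and contact force between the fingers and wheel_a above 2 N and velocity of joint wheel_a between -0.1 and 0.1 rad/s) or (horizontal distance between label_pad and stand_b below 0.15 m and z of lead_b_c0 in the frame of hub_b below -0.0391 m and contact force between the fingers and wheel_b above 2 N and velocity of joint wheel_b between -0.1 and 0.1 rad/s))); the arm keeps its last pose, push and grip.
It fails at once if the other wheel, the one without the label pad, was touched ((horizontal distance between label_pad and stand_a below 0.15 m and contact force between any of the fingers, the arm and wheel_b above 1 N) or (horizontal distance between label_pad and stand_b below 0.15 m and contact force between any of the fingers, the arm and wheel_a above 1 N)).
It fails at once if the label pad, eraser, loupe or thread spool was displaced by more than 25 mm (distance of any of label_pad, eraser, loupe, thread_spool from where it was at the start of the episode above 0.025 m).
It also fails if it takes over 72 s, if anything falls off the work surface, if the arm or the gripper's body presses on something with over 40 N, if the wrist force passes 120 N, or if a joint passes its speed limit or range.

## Robot

A 6-joint arm with a two-finger parallel gripper is mounted at the origin on a cart in front of the work surface, level with it; the furniture and walls round the work are solid. World frame = base frame: x ahead of the robot, y to its left, z up, the work surface at z = 0. Lengths are in m, angles in rad, forces in N, time in s.
With the tool pointing down it reaches from about 0.4 to 0.825 m from the base axis. Payload 7 kg.
Tool frame: the origin (TCP) lies midway between the tips of the shut fingers; the grasp point (between the pads) lies hold_point_z behind it (hold_point_z is the distance from the TCP to the grasp point, in m); z points along the fingers, y is the line along which they close (so a half turn about z gives the same grasp; the last joint's range is limited). The gripper opens to 88 mm and grips with 3 to 60 N. Pads are 19 mm wide; open, the fingers measure 130 mm over their backs; the gripper's body (78 mm by 193 mm) begins 47 mm behind the grasp point.
Start: joints at [0.288, 0.359, 0.012, 0, -1.224, -0.288], TCP at [0.675, -0, 0.227] pointing down, gripper open.
Joint ranges: [-3.07, 3.07], [-1.43, 2.12], [-1.02, 1.25], [-3.03, 1.67], [-3.05, -0], [-3.03, 3.03]. Speed limits (rad/s): [2.39, 2.39, 3.01, 3.14, 3.14, 3.14].

## Interface

Orientations are given as [roll, pitch, yaw] about the fixed x, y, z axes, in that order (R = Rz(yaw) Ry(pitch) Rx(roll)).
In Python, from station import * gives the robot as it stands.
- The arm moves only by the tool apply_moves, never from a script. Its argument "steps" is a list of rows, each an object with "translation": the shift along the world's x, y, z scaled (see below), a list of three; "rotation": the turn, a rotation vector about the world's x, y, z scaled (see below), a list of three. A call has exactly 10 rows; each row is the pose to reach, as a shift and turn from the pose commanded when the call began; what a row does not reach only later rows make up. The controller multiplies each number of a shift by 250 mm and each number of a turn by 30 degrees. A row lasts 1/12 s, in which the tool goes at most 41.7 mm and 7.16 degrees, less where a joint would pass 70% of its speed; a pose out of reach is approached as far as the arm can. A call with a number of a shift or a turn outside -1 to 1 is refused whole. A call with a gripper value outside its range is refused whole. "jaw" is the closure, from -1 (fully open) to 1 (shut), so that 0 is half open, set as the call begins (left out, the last holds). The fingers move at their own pace and stop on an object; "newtons" is the grip in N (left out, the last holds). Time passes only in rows, so rows that repeat a pose let the fingers close, or fill a call up. It gives the time, the measured TCP pose, the force, the opening and the grip force at its end, in the units of the state.
- get_state(): the state, without advancing time (a new reading comes with each control period).
- grab_frame(name): name is "scene" or "side" or "wrist"; returns the picture (384x512x3 uint8, blue, green, red); there is no depth.
- camera_model(name): a dict with "fx", "fy", "cx", "cy" (pixels), "k1" (the pictures are not rectified: a ray, as slopes to the right and down, at radius r is drawn at 1 + k1 r^2 times it, then the intrinsics apply), "xyz" and "rotation" of the camera in the world. Camera axes: x right, y down, z forward; pixel columns grow to the right and rows downward; lengths in m; the calibration is good to about 2 mm. A picture is of the moment at which its call begins: read the wrist's pose just before it. camera_model takes no time and is no camera call; for the wrist camera it gives the pose at the moment of the call.
- job_done(): hands the job in; it is judged then, once.
The state is a dict: "t": time; "q": joint angles; "qd": joint speeds; "joint_efforts": joint torques, N m; "eef_pos": TCP position; "ee_rot": TCP orientation; "force": force on the tool from outside, world axes, zero at the start; "moment": the same for the moment, N m; "width": finger opening in m; "gripper_force": force on a finger pad.
Only numpy, scipy, OpenCV 4.12 (cv2) and the standard library are available. Lean on these libraries where they do the work, as an engineer would, in place of code of your own. Each camera call takes 0.05 s, during which the arm holds its last target. There are 200 camera calls.

## Working session

There is one attempt and no reset: what is moved stays moved. The work goes in short steps, Python scripts to look and compute and a tool call to move; the robot and the scene stay as the last step left them, time stands still between calls to the robot, and variables do not carry over. Pictures are saved under pics/ and viewed, at most 10 in all, crops included, and the job is handed in when it is done.

Besides the shell and the picture viewer there is one more tool, called after ">>>" by a JSON object that holds its "name" and its "arguments", one argument or row to a line. apply_moves: Moves the arm, as the interface text tells. Shifts and turns lie within -1 to 1; 1 stands for 250 mm of shift or 30 degrees of turn. Its arguments: {"type":"object","properties":{"steps":{"type":"array"},"jaw":{"type":"number"},"newtons":{"type":"number"}},"required":["steps"]}

```bash
mkdir -p pics
python3 - <<'E'
from station import *
import cv2,numpy as np
s=get_state();print(s)
a=grab_frame("scene");b=grab_frame("side")
cv2.imwrite("pics/a.png",a);cv2.imwrite("pics/b.png",b)
cv2.imwrite("pics/ab.png",cv2.resize(np.vstack([a,b]),None,fx=.78,fy=.78))
for n in("scene","side","wrist"):print(n,camera_model(n))
E
```

```text
{'t': 0.0, 'q': array([ 2.88120776e-01,  3.59372864e-01,  1.10584593e-02, -3.65323288e-04,
       -1.22411195e+00, -2.88103619e-01]), 'qd': array([ 1.73925792e-04,  3.26082158e-05, -1.02233550e-03, -6.12405723e-04,
       -4.88627271e-05,  1.47871900e-04]), 'joint_efforts': array([-8.00930356e-04, -5.82726967e+01,  2.93058443e+01,  6.99745238e+00,
        6.93249181e-03, -2.06530804e-04]), 'eef_pos': array([ 6.74501607e-01, -1.02351883e-05,  2.25628857e-01]), 'ee_rot': array([ 3.13993222e+00, -1.33919200e-04, -1.57090347e+00]), 'force': array([-0.65884596, -0.49451653,  0.08252012]), 'moment': array([ 0.04517833,  0.03721618, -0.03632357]), 'gripper_force': 0.0, 'width': 0.08758940877756088}
scene {'fx': 400.0999295557665, 'fy': 400.0999295557665, 'cx': 253.27504474386646, 'cy': 189.96086199090837, 'k1': -0.10067030364181676, 'xyz': array([-0.17895974, -0.70412225,  0.77166236]), 'rotation': array([-2.18384398, -0.01212183, -0.78797966])}
side {'fx': 357.6897252437089, 'fy': 357.6897252437089, 'cx': 253.38842358987253, 'cy': 191.92295444795957, 'k1': -0.02103559967889789, 'xyz': array([0.21394402, 0.62747661, 0.6106832 ]), 'rotation': array([-2.15979007,  0.02489818, -2.77076391])}
wrist {'fx': 311.87754769943797, 'fy': 311.87754769943797, 'cx': 259.0765965933282, 'cy': 185.64811709494188, 'k1': -0.051670577149729065, 'xyz': array([ 0.67434994, -0.08229149,  0.38207565]), 'rotation': array([ 2.83116129e+00, -1.24770296e-03,  3.14159016e+00])}
```

View pics/a.png

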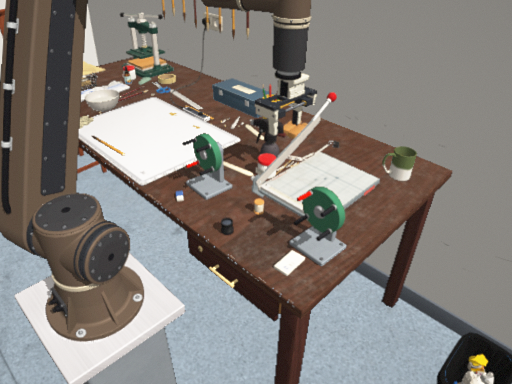

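View pics/b.png

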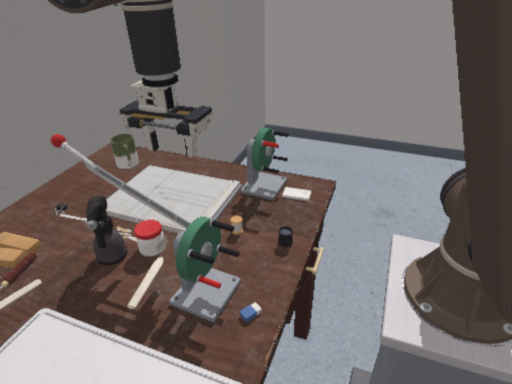

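The scene shows the pad (290,262) in front of the right-hand stand (wheel at about 323,211), which sits at negative y. The eraser (180,196) is in front of the other stand. I'll zoom in on the target next.

```bash
python3 - <<'E'
import cv2,numpy as np
a=cv2.imread("pics/a.png")[170:280,265:365];b=cv2.imread("pics/b.png")[115:205,230:330]
a=cv2.resize(a,(400,440),interpolation=2);b=cv2.resize(b,(400,360),interpolation=2)
b=cv2.copyMakeBorder(b,0,80,0,0,0)
cv2.imwrite("pics/c.png",np.hstack([a,b]))
E
cat > h.py <<'E'
from station import *
import cv2,numpy as np
from scipy.spatial.transform import Rotation as Ro
def proj(n,P,c=None):
    c=c or camera_model(n); R=Ro.from_euler('xyz',c['rotation']).as_matrix()
    p=(np.atleast_2d(P)-c['xyz'])@R; s=p[:,:2]/p[:,2:]
    s=s*(1+c['k1']*(s**2).sum(1,keepdims=True))
    return s*[c['fx'],c['fy']]+[c['cx'],c['cy']]
def stand(px,py,yaw,pts):
    return Ro.from_euler('z',yaw).apply(np.atleast_2d(pts))+[px,py,0]
def peg(a,x=-.040): return [x,-.056*np.sin(a),.130+.056*np.cos(a)]
E
```

```text
(no output)
```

View pics/c.png

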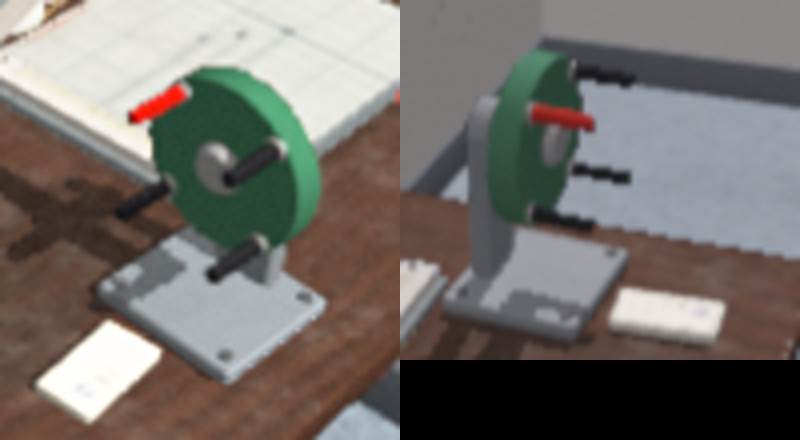

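The crop shows the red peg upper left, with black pegs upper right, lower right and lower left. I'll fit the stand pose and wheel angle to the corners and peg tips.

```bash
cat > fit.py <<'E'
from h import *
from scipy.optimize import least_squares
C=[(-.055,.06,.014),(-.055,-.06,.014),(.055,-.06,.014),(.055,.06,.014)]
sc=np.array([(289.5,243),(321.5,263.7),(346.2,245),(298,199.5),(322.5,215),(318,238.7),(295.5,223)])
sd=np.array([(241.2,190.7),(273.7,198.7),(287,178),(278,146.5),(288.2,135),(287,159.7),(278,170.7)])
cs,cd=camera_model("scene"),camera_model("side")
def f(v):
    P=[peg(v[3]+i*np.pi/2,-.06) for i in range(4)]
    return np.r_[proj("scene",stand(*v[:3],C[:3]+P),cs)-sc,proj("side",stand(*v[:3],[C[3],C[0],C[1]]+P),cd)-sd].ravel()
r=least_squares(f,[.7,-.3,0,-.7],loss='soft_l1')
print(r.x,np.degrees(r.x[2:]),np.abs(r.fun).max(),r.fun.round(1))
for i in range(4): print(stand(*r.x[:3],peg(r.x[3]+i*np.pi/2))[0].round(4))
print(get_state()['t'])
E
python3 fit.py
```

```text
[ 0.53876391 -0.25708042 -0.03733084 -0.75786747] [ -2.13889975 -43.42260732] 1.9278645201610516 [-0.8 -1.9  0.6  0.2  0.8 -0.6 -0.5  0.7 -0.7  0.4 -0.4  0.6 -0.9  0.9
 -1.5 -1.3 -0.1 -1.9 -0.1 -1.   0.5 -0.6 -0.4  0.1 -0.2 -0.3 -0.2  0.5]
[ 0.5002 -0.2171  0.1707]
[ 0.4973 -0.2962  0.1685]
[ 0.4974 -0.2941  0.0893]
[ 0.5003 -0.2149  0.0915]
0.1
```

Run:
```python
import station
print([ (k,getattr(station,k)) for k in dir(station) if 'hold' in k.lower()])
from h import *
from scipy.optimize import least_squares
for s,d in [((331,97),(58,141)),((257,185),(190,225)),((206,152),(201,250))]:
    f=lambda P:np.r_[proj("scene",P)[0]-s,proj("side",P)[0]-d]
    r=least_squares(f,[.6,0,.1]);print(r.x.round(3),r.fun.round(1))
```

```text
[('hold_point_z', 0.0188)]
[0.98  0.047 0.231] [ 0. -0.  0.  0.]
[0.619 0.042 0.043] [ 3.7 -4.7  3.   3.5]
[0.509 0.186 0.131] [-0.6  0.7 -0.4 -0.4]
```

>>> {"name": "apply_moves", "arguments": {
  "jaw": -1,
  "newtons": 15,
  "steps": [
    {"translation":[-0.05,-0.06,0.1],"rotation":[0,0,0.2]},
    {"translation":[-0.13,-0.16,0.2],"rotation":[0,0,0.4]},
    {"translation":[-0.22,-0.28,0.2],"rotation":[0,0,0.6]},
    {"translation":[-0.32,-0.4,0.2],"rotation":[0,0,0.8]},
    {"translation":[-0.42,-0.52,0.2],"rotation":[0,0,1]},
    {"translation":[-0.51,-0.64,0.2],"rotation":[0,0,1]},
    {"translation":[-0.6,-0.75,0.2],"rotation":[0,0,1]},
    {"translation":[-0.66,-0.83,0.2],"rotation":[0,0,1]},
    {"translation":[-0.698,-0.868,0.2],"rotation":[0,0,1]},
    {"translation":[-0.698,-0.868,0.2],"rotation":[0,0,1]}
  ]
}}

```text
t: 0.93
eef_pos: [0.4986, -0.2185, 0.2767]
ee_rot: [3.142, 0.0, -1.05]
force: [-0.0, 0.5, 0.4]
width: 0.0877
gripper_force: 0.0
```

>>> {"name": "apply_moves", "arguments": {
  "steps": [
    {"translation":[0,0,0],"rotation":[0,0,0.2]},
    {"translation":[0,0,0],"rotation":[0,0,0.4]},
    {"translation":[0,0,0],"rotation":[0,0,0.6]},
    {"translation":[0,0,0],"rotation":[0,0,0.8]},
    {"translation":[0,0,0],"rotation":[0,0,1]},
    {"translation":[0,0,0],"rotation":[0,0,1]},
    {"translation":[0,0,-0.05],"rotation":[0,0,1]},
    {"translation":[0,0,-0.1],"rotation":[0,0,1]},
    {"translation":[0,0,-0.1],"rotation":[0,0,1]},
    {"translation":[0,0,-0.1],"rotation":[0,0,1]}
  ]
}}

```text
t: 1.77
eef_pos: [0.5005, -0.2166, 0.2511]
ee_rot: [3.141, 0.001, -0.525]
force: [0.3, -0.2, 0.4]
width: 0.0874
gripper_force: 0.0
```

>>> {"name": "apply_moves", "arguments": {
  "steps": [
    {"translation":[0,0,0],"rotation":[0,0,0.2]},
    {"translation":[0,0,0],"rotation":[0,0,0.4]},
    {"translation":[0,0,0],"rotation":[0,0,0.6]},
    {"translation":[0,0,0],"rotation":[0,0,0.8]},
    {"translation":[0,0,0],"rotation":[0,0,0.93]},
    {"translation":[0,0,-0.05],"rotation":[0,0,0.93]},
    {"translation":[0,0,-0.1],"rotation":[0,0,0.93]},
    {"translation":[0,0,-0.15],"rotation":[0,0,0.93]},
    {"translation":[0,0,-0.15],"rotation":[0,0,0.93]},
    {"translation":[0,0,-0.15],"rotation":[0,0,0.93]}
  ]
}}

```text
t: 2.6
eef_pos: [0.5007, -0.217, 0.2145]
ee_rot: [3.141, 0.0, -0.037]
force: [0.3, 0.0, 0.9]
width: 0.0877
gripper_force: 0.0
```

Run:
```python
from h import *
s=get_state();print(s['t'],s['eef_pos'],s['ee_rot'],s['force'])
a=grab_frame("scene")[150:280,240:370];w=grab_frame("wrist")
cv2.imwrite("pics/d.png",np.hstack([cv2.resize(a,(384,384),interpolation=2),cv2.resize(w,(410,384))]))
```

```text
2.6 [ 0.50071499 -0.21700623  0.21451419] [ 3.14125774e+00  3.90272619e-04 -3.73596838e-02] [0.26151779 0.02328249 0.91569868]
```

View pics/d.png

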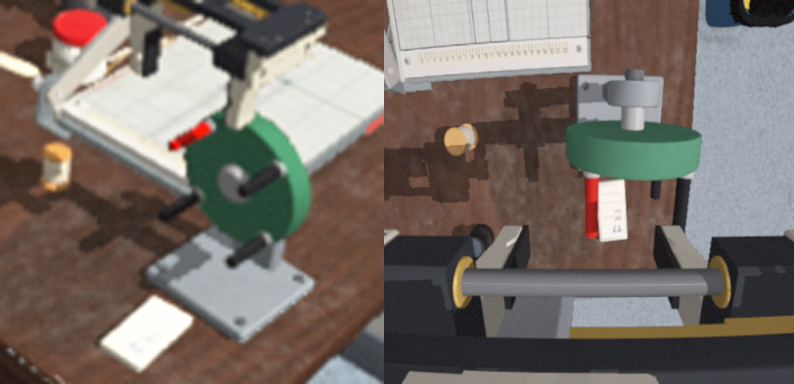

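The red peg (592,205 in the wrist view) lies centred between the fingers. I'll descend and grip it.

>>> {"name": "apply_moves", "arguments": {
  "steps": [
    {"translation":[0,0,-0.06],"rotation":[0,0,0]},
    {"translation":[0,0,-0.13],"rotation":[0,0,0]},
    {"translation":[0,0,-0.2],"rotation":[0,0,0]},
    {"translation":[0,0,-0.25],"rotation":[0,0,0]},
    {"translation":[0,0,-0.25],"rotation":[0,0,0]},
    {"translation":[0,0,-0.25],"rotation":[0,0,0]},
    {"translation":[0,0,-0.25],"rotation":[0,0,0]},
    {"translation":[0,0,-0.25],"rotation":[0,0,0]},
    {"translation":[0,0,-0.25],"rotation":[0,0,0]},
    {"translation":[0,0,-0.25],"rotation":[0,0,0]}
  ]
}}

```text
t: 3.53
eef_pos: [0.5009, -0.2171, 0.1524]
ee_rot: [3.141, -0.001, -0.037]
force: [0.7, -0.0, -0.2]
width: 0.0879
gripper_force: 0.0
```

>>> {"name": "apply_moves", "arguments": {
  "jaw": 1,
  "newtons": 15,
  "steps": [
    {"translation":[0,0,0],"rotation":[0,0,0]},
    {"translation":[0,0,0],"rotation":[0,0,0]},
    {"translation":[0,0,0],"rotation":[0,0,0]},
    {"translation":[0,0,0],"rotation":[0,0,0]},
    {"translation":[0,0,0],"rotation":[0,0,0]},
    {"translation":[0,0,0],"rotation":[0,0,0]},
    {"translation":[0,0,0],"rotation":[0,0,0]},
    {"translation":[0,0,0],"rotation":[0,0,0]},
    {"translation":[0,0,0],"rotation":[0,0,0]},
    {"translation":[0,0,0],"rotation":[0,0,0]}
  ]
}}

```text
t: 4.37
eef_pos: [0.5005, -0.217, 0.1515]
ee_rot: [-3.142, 0.0, -0.037]
force: [0.1, 0.1, -0.2]
width: 0.0267
gripper_force: 0.0
```

```bash
cat > plan.py <<'E'
# pose shifts (units) per row for arc from commanded angle a to b (deg), n rows
import numpy as np,sys
def rows(a,b,n=10,yaw=-.0373):
    t=np.radians(a+(b-a)*np.arange(n+1)/n)
    y=-.056*np.sin(t);z=.056*np.cos(t)
    y-=y[0];z-=z[0]
    return np.c_[-np.sin(yaw)*y,np.cos(yaw)*y,z][1:]/.25
if __name__=="__main__":
    v=[float(x) for x in sys.argv[1:]]
    for a,b in zip(v,v[1:]):
        print(a,b,[r.round(3).tolist() for r in rows(a,b)])
E
python3 plan.py -43 -23 -3 17 37 57; python3 -c "
from station import *
s=get_state();print(s['t'],s['eef_pos'],s['force'],s['moment'],s['width'])"
```

```text
-43.0 -23.0 [[-0.0, -0.006, 0.005], [-0.0, -0.012, 0.01], [-0.001, -0.018, 0.015], [-0.001, -0.024, 0.02], [-0.001, -0.031, 0.024], [-0.001, -0.037, 0.028], [-0.002, -0.044, 0.032], [-0.002, -0.051, 0.036], [-0.002, -0.058, 0.039], [-0.002, -0.065, 0.042]]
-23.0 -3.0 [[-0.0, -0.007, 0.003], [-0.001, -0.015, 0.006], [-0.001, -0.022, 0.008], [-0.001, -0.03, 0.01], [-0.001, -0.037, 0.012], [-0.002, -0.045, 0.014], [-0.002, -0.052, 0.015], [-0.002, -0.06, 0.016], [-0.003, -0.068, 0.017], [-0.003, -0.076, 0.017]]
-3.0 17.0 [[-0.0, -0.008, 0.0], [-0.001, -0.016, 0.0], [-0.001, -0.023, 0.0], [-0.001, -0.031, -0.001], [-0.001, -0.039, -0.001], [-0.002, -0.047, -0.002], [-0.002, -0.054, -0.004], [-0.002, -0.062, -0.005], [-0.003, -0.07, -0.007], [-0.003, -0.077, -0.009]]
17.0 37.0 [[-0.0, -0.007, -0.002], [-0.001, -0.015, -0.005], [-0.001, -0.022, -0.008], [-0.001, -0.029, -0.011], [-0.001, -0.036, -0.015], [-0.002, -0.043, -0.018], [-0.002, -0.05, -0.022], [-0.002, -0.056, -0.026], [-0.002, -0.063, -0.031], [-0.003, -0.069, -0.035]]
37.0 57.0 [[-0.0, -0.006, -0.005], [-0.0, -0.012, -0.01], [-0.001, -0.018, -0.015], [-0.001, -0.024, -0.021], [-0.001, -0.029, -0.026], [-0.001, -0.034, -0.032], [-0.001, -0.039, -0.038], [-0.002, -0.044, -0.044], [-0.002, -0.049, -0.05], [-0.002, -0.053, -0.057]]
4.3667 [ 0.50049768 -0.2170025   0.15153812] [ 0.13956078  0.06380466 -0.24936865] [-0.13155031  0.03051685  0.00834139] 0.026734416342136382
```

>>> {"name": "apply_moves", "arguments": {
  "steps": [
    {"translation":[0,0,0],"rotation":[0,0,0]},
    {"translation":[0,0,0],"rotation":[0,0,0]},
    {"translation":[0,0,0],"rotation":[0,0,0]},
    {"translation":[0,0,0],"rotation":[0,0,0]},
    {"translation":[0,0,0],"rotation":[0,0,0]},
    {"translation":[0,0,0],"rotation":[0,0,0]},
    {"translation":[0,0,0],"rotation":[0,0,0]},
    {"translation":[0,0,0],"rotation":[0,0,0]},
    {"translation":[0,0,0],"rotation":[0,0,0]},
    {"translation":[0,0,0],"rotation":[0,0,0]}
  ]
}}

```text
t: 5.2
eef_pos: [0.5005, -0.217, 0.1515]
ee_rot: [-3.142, 0.0, -0.037]
force: [-0.1, 0.5, 0.4]
width: 0.0114
gripper_force: 15.0
```

>>> {"name": "apply_moves", "arguments": {
  "steps": [
    {"translation":[0,-0.006,0.005],"rotation":[0,0,0]},
    {"translation":[0,-0.012,0.01],"rotation":[0,0,0]},
    {"translation":[-0.001,-0.018,0.015],"rotation":[0,0,0]},
    {"translation":[-0.001,-0.024,0.02],"rotation":[0,0,0]},
    {"translation":[-0.001,-0.031,0.024],"rotation":[0,0,0]},
    {"translation":[-0.001,-0.037,0.028],"rotation":[0,0,0]},
    {"translation":[-0.002,-0.044,0.032],"rotation":[0,0,0]},
    {"translation":[-0.002,-0.051,0.036],"rotation":[0,0,0]},
    {"translation":[-0.002,-0.058,0.039],"rotation":[0,0,0]},
    {"translation":[-0.002,-0.065,0.042],"rotation":[0,0,0]}
  ]
}}

```text
t: 6.03
eef_pos: [0.4998, -0.2326, 0.1627]
ee_rot: [-3.141, -0.0, -0.036]
force: [-2.6, 7.4, 6.3]
width: 0.0113
gripper_force: 15.0
```

>>> {"name": "apply_moves", "arguments": {
  "steps": [
    {"translation":[0,-0.007,0.003],"rotation":[0,0,0]},
    {"translation":[-0.001,-0.015,0.006],"rotation":[0,0,0]},
    {"translation":[-0.001,-0.022,0.008],"rotation":[0,0,0]},
    {"translation":[-0.001,-0.03,0.01],"rotation":[0,0,0]},
    {"translation":[-0.001,-0.037,0.012],"rotation":[0,0,0]},
    {"translation":[-0.002,-0.045,0.014],"rotation":[0,0,0]},
    {"translation":[-0.002,-0.052,0.015],"rotation":[0,0,0]},
    {"translation":[-0.002,-0.06,0.016],"rotation":[0,0,0]},
    {"translation":[-0.003,-0.068,0.017],"rotation":[0,0,0]},
    {"translation":[-0.003,-0.076,0.017],"rotation":[0,0,0]}
  ]
}}

```text
t: 6.87
eef_pos: [0.499, -0.2517, 0.1669]
ee_rot: [-3.141, 0.0, -0.037]
force: [-2.7, 7.1, 6.3]
width: 0.0112
gripper_force: 15.0
```

>>> {"name": "apply_moves", "arguments": {
  "steps": [
    {"translation":[0,-0.008,0],"rotation":[0,0,0]},
    {"translation":[-0.001,-0.016,0],"rotation":[0,0,0]},
    {"translation":[-0.001,-0.023,0],"rotation":[0,0,0]},
    {"translation":[-0.001,-0.031,-0.001],"rotation":[0,0,0]},
    {"translation":[-0.001,-0.039,-0.001],"rotation":[0,0,0]},
    {"translation":[-0.002,-0.047,-0.002],"rotation":[0,0,0]},
    {"translation":[-0.002,-0.054,-0.004],"rotation":[0,0,0]},
    {"translation":[-0.002,-0.062,-0.005],"rotation":[0,0,0]},
    {"translation":[-0.003,-0.07,-0.007],"rotation":[0,0,0]},
    {"translation":[-0.003,-0.077,-0.009],"rotation":[0,0,0]}
  ]
}}

```text
t: 7.7
eef_pos: [0.4982, -0.2709, 0.1645]
ee_rot: [-3.141, 0.0, -0.037]
force: [-1.3, 7.9, 4.9]
width: 0.0112
gripper_force: 15.0
```

>>> {"name": "apply_moves", "arguments": {
  "steps": [
    {"translation":[0,-0.007,-0.002],"rotation":[0,0,0]},
    {"translation":[-0.001,-0.015,-0.005],"rotation":[0,0,0]},
    {"translation":[-0.001,-0.022,-0.008],"rotation":[0,0,0]},
    {"translation":[-0.001,-0.029,-0.011],"rotation":[0,0,0]},
    {"translation":[-0.001,-0.036,-0.015],"rotation":[0,0,0]},
    {"translation":[-0.002,-0.043,-0.018],"rotation":[0,0,0]},
    {"translation":[-0.002,-0.05,-0.022],"rotation":[0,0,0]},
    {"translation":[-0.002,-0.056,-0.026],"rotation":[0,0,0]},
    {"translation":[-0.002,-0.063,-0.031],"rotation":[0,0,0]},
    {"translation":[-0.003,-0.069,-0.035],"rotation":[0,0,0]}
  ]
}}

```text
t: 8.53
eef_pos: [0.4974, -0.288, 0.1557]
ee_rot: [-3.14, 0.0, -0.037]
force: [-1.6, 8.0, 6.7]
width: 0.0114
gripper_force: 15.0
```

```bash
python3 plan.py 37 17 -3 -23 -43; python3 -c "
from station import *
s=get_state();print(s['t'],s['eef_pos'],s['force'],s['moment'],s['width'])"
```

```text
37.0 17.0 [[0.0, 0.006, 0.005], [0.0, 0.013, 0.009], [0.001, 0.019, 0.013], [0.001, 0.026, 0.017], [0.001, 0.033, 0.021], [0.001, 0.04, 0.024], [0.002, 0.047, 0.027], [0.002, 0.054, 0.03], [0.002, 0.062, 0.033], [0.003, 0.069, 0.035]]
17.0 -3.0 [[0.0, 0.008, 0.002], [0.001, 0.015, 0.004], [0.001, 0.023, 0.006], [0.001, 0.03, 0.007], [0.001, 0.038, 0.008], [0.002, 0.046, 0.009], [0.002, 0.054, 0.009], [0.002, 0.062, 0.01], [0.003, 0.069, 0.01], [0.003, 0.077, 0.009]]
-3.0 -23.0 [[0.0, 0.008, -0.001], [0.001, 0.016, -0.001], [0.001, 0.023, -0.002], [0.001, 0.031, -0.004], [0.001, 0.039, -0.005], [0.002, 0.046, -0.007], [0.002, 0.054, -0.009], [0.002, 0.061, -0.012], [0.003, 0.069, -0.015], [0.003, 0.076, -0.017]]
-23.0 -43.0 [[0.0, 0.007, -0.003], [0.001, 0.014, -0.007], [0.001, 0.021, -0.01], [0.001, 0.028, -0.014], [0.001, 0.034, -0.018], [0.002, 0.041, -0.023], [0.002, 0.047, -0.027], [0.002, 0.053, -0.032], [0.002, 0.059, -0.037], [0.002, 0.065, -0.042]]
8.5333 [ 0.49744508 -0.28802318  0.15574292] [-1.55352584  7.99312439  6.68008604] [ 3.14463055  0.66889068 -0.044903  ] 0.011368608958330704
```

>>> {"name": "apply_moves", "arguments": {
  "steps": [
    {"translation":[0,0.006,0.005],"rotation":[0,0,0]},
    {"translation":[0,0.013,0.009],"rotation":[0,0,0]},
    {"translation":[0.001,0.019,0.013],"rotation":[0,0,0]},
    {"translation":[0.001,0.026,0.017],"rotation":[0,0,0]},
    {"translation":[0.001,0.033,0.021],"rotation":[0,0,0]},
    {"translation":[0.001,0.04,0.024],"rotation":[0,0,0]},
    {"translation":[0.002,0.047,0.027],"rotation":[0,0,0]},
    {"translation":[0.002,0.054,0.03],"rotation":[0,0,0]},
    {"translation":[0.002,0.062,0.033],"rotation":[0,0,0]},
    {"translation":[0.003,0.069,0.035],"rotation":[0,0,0]}
  ]
}}

```text
t: 9.37
eef_pos: [0.4984, -0.272, 0.1649]
ee_rot: [3.14, -0.0, -0.036]
force: [-3.2, -5.4, 3.9]
width: 0.0114
gripper_force: 15.0
```

>>> {"name": "apply_moves", "arguments": {
  "steps": [
    {"translation":[0,0.008,0.002],"rotation":[0,0,0]},
    {"translation":[0.001,0.015,0.004],"rotation":[0,0,0]},
    {"translation":[0.001,0.023,0.006],"rotation":[0,0,0]},
    {"translation":[0.001,0.03,0.007],"rotation":[0,0,0]},
    {"translation":[0.001,0.038,0.008],"rotation":[0,0,0]},
    {"translation":[0.002,0.046,0.009],"rotation":[0,0,0]},
    {"translation":[0.002,0.054,0.009],"rotation":[0,0,0]},
    {"translation":[0.002,0.062,0.01],"rotation":[0,0,0]},
    {"translation":[0.003,0.069,0.01],"rotation":[0,0,0]},
    {"translation":[0.003,0.077,0.009],"rotation":[0,0,0]}
  ]
}}

```text
t: 10.2
eef_pos: [0.4999, -0.253, 0.1675]
ee_rot: [3.14, -0.002, -0.036]
force: [-1.7, -5.6, 4.9]
width: 0.0113
gripper_force: 15.0
```

>>> {"name": "apply_moves", "arguments": {
  "steps": [
    {"translation":[0,0.008,-0.001],"rotation":[0,0,0]},
    {"translation":[0.001,0.016,-0.001],"rotation":[0,0,0]},
    {"translation":[0.001,0.023,-0.002],"rotation":[0,0,0]},
    {"translation":[0.001,0.031,-0.004],"rotation":[0,0,0]},
    {"translation":[0.001,0.039,-0.005],"rotation":[0,0,0]},
    {"translation":[0.002,0.046,-0.007],"rotation":[0,0,0]},
    {"translation":[0.002,0.054,-0.009],"rotation":[0,0,0]},
    {"translation":[0.002,0.061,-0.012],"rotation":[0,0,0]},
    {"translation":[0.003,0.069,-0.015],"rotation":[0,0,0]},
    {"translation":[0.003,0.076,-0.017],"rotation":[0,0,0]}
  ]
}}

```text
t: 11.03
eef_pos: [0.5011, -0.2341, 0.1634]
ee_rot: [3.14, -0.003, -0.036]
force: [0.0, -6.7, 4.2]
width: 0.0113
gripper_force: 15.0
```

>>> {"name": "apply_moves", "arguments": {
  "steps": [
    {"translation":[0,0.007,-0.003],"rotation":[0,0,0]},
    {"translation":[0.001,0.014,-0.007],"rotation":[0,0,0]},
    {"translation":[0.001,0.021,-0.01],"rotation":[0,0,0]},
    {"translation":[0.001,0.028,-0.014],"rotation":[0,0,0]},
    {"translation":[0.001,0.034,-0.018],"rotation":[0,0,0]},
    {"translation":[0.002,0.041,-0.023],"rotation":[0,0,0]},
    {"translation":[0.002,0.047,-0.027],"rotation":[0,0,0]},
    {"translation":[0.002,0.053,-0.032],"rotation":[0,0,0]},
    {"translation":[0.002,0.059,-0.037],"rotation":[0,0,0]},
    {"translation":[0.002,0.065,-0.042],"rotation":[0,0,0]}
  ]
}}

```text
t: 11.87
eef_pos: [0.5021, -0.2182, 0.1533]
ee_rot: [3.139, -0.004, -0.036]
force: [0.1, -8.0, 5.7]
width: 0.0117
gripper_force: 15.0
```

```bash
python3 plan.py -43 -63 -43; python3 -c "
from station import *
s=get_state();print(s['t'],s['eef_pos'],s['force'],s['moment'],s['width'])"
```

```text
-43.0 -63.0 [[0.0, 0.006, -0.005], [0.0, 0.011, -0.011], [0.001, 0.016, -0.017], [0.001, 0.021, -0.023], [0.001, 0.026, -0.029], [0.001, 0.031, -0.035], [0.001, 0.035, -0.042], [0.001, 0.039, -0.048], [0.002, 0.043, -0.055], [0.002, 0.047, -0.062]]
-63.0 -43.0 [[-0.0, -0.004, 0.007], [-0.0, -0.008, 0.014], [-0.0, -0.012, 0.02], [-0.001, -0.016, 0.027], [-0.001, -0.021, 0.033], [-0.001, -0.025, 0.039], [-0.001, -0.031, 0.045], [-0.001, -0.036, 0.051], [-0.002, -0.041, 0.057], [-0.002, -0.047, 0.062]]
11.8667 [ 0.50212148 -0.21816986  0.15332702] [ 0.11120462 -7.9850405   5.66598943] [-2.90743223  0.03666812 -0.08126184] 0.011746555411188315
```

Averaging the two directions gives a gravity pull at the peg of about −3.6, −1.7, +0.5, +2.5 and +3.9 N at −43, −23, −3, 17 and 37°. That is roughly 5.8 N·sin(t+7°), so the heavy side is down with the red peg at about −7°. I'll go there while checking the readings again.

>>> {"name": "apply_moves", "arguments": {
  "steps": [
    {"translation":[0,-0.006,0.005],"rotation":[0,0,0]},
    {"translation":[0,-0.012,0.01],"rotation":[0,0,0]},
    {"translation":[-0.001,-0.018,0.015],"rotation":[0,0,0]},
    {"translation":[-0.001,-0.024,0.02],"rotation":[0,0,0]},
    {"translation":[-0.001,-0.031,0.024],"rotation":[0,0,0]},
    {"translation":[-0.001,-0.037,0.028],"rotation":[0,0,0]},
    {"translation":[-0.002,-0.044,0.032],"rotation":[0,0,0]},
    {"translation":[-0.002,-0.051,0.036],"rotation":[0,0,0]},
    {"translation":[-0.002,-0.058,0.039],"rotation":[0,0,0]},
    {"translation":[-0.002,-0.065,0.042],"rotation":[0,0,0]}
  ]
}}

```text
t: 12.7
eef_pos: [0.5013, -0.2318, 0.163]
ee_rot: [-3.14, -0.003, -0.036]
force: [2.0, 8.7, 5.4]
width: 0.0112
gripper_force: 15.0
```

>>> {"name": "apply_moves", "arguments": {
  "steps": [
    {"translation":[0,-0.007,0.003],"rotation":[0,0,0]},
    {"translation":[-0.001,-0.015,0.006],"rotation":[0,0,0]},
    {"translation":[-0.001,-0.022,0.008],"rotation":[0,0,0]},
    {"translation":[-0.001,-0.03,0.01],"rotation":[0,0,0]},
    {"translation":[-0.001,-0.037,0.012],"rotation":[0,0,0]},
    {"translation":[-0.002,-0.045,0.014],"rotation":[0,0,0]},
    {"translation":[-0.002,-0.052,0.015],"rotation":[0,0,0]},
    {"translation":[-0.002,-0.06,0.016],"rotation":[0,0,0]},
    {"translation":[-0.003,-0.068,0.017],"rotation":[0,0,0]},
    {"translation":[-0.003,-0.076,0.017],"rotation":[0,0,0]}
  ]
}}

```text
t: 13.53
eef_pos: [0.4999, -0.2509, 0.1669]
ee_rot: [-3.14, -0.002, -0.036]
force: [0.8, 7.2, 5.8]
width: 0.0111
gripper_force: 15.0
```

>>> {"name": "apply_moves", "arguments": {
  "steps": [
    {"translation":[0,-0.008,0],"rotation":[0,0,0]},
    {"translation":[-0.001,-0.016,0],"rotation":[0,0,0]},
    {"translation":[-0.001,-0.023,0],"rotation":[0,0,0]},
    {"translation":[-0.001,-0.031,-0.001],"rotation":[0,0,0]},
    {"translation":[-0.001,-0.039,-0.001],"rotation":[0,0,0]},
    {"translation":[-0.002,-0.047,-0.002],"rotation":[0,0,0]},
    {"translation":[-0.002,-0.054,-0.004],"rotation":[0,0,0]},
    {"translation":[-0.002,-0.062,-0.005],"rotation":[0,0,0]},
    {"translation":[-0.003,-0.07,-0.007],"rotation":[0,0,0]},
    {"translation":[-0.003,-0.077,-0.009],"rotation":[0,0,0]}
  ]
}}

```text
t: 14.37
eef_pos: [0.4987, -0.27, 0.1643]
ee_rot: [-3.139, -0.0, -0.036]
force: [-0.5, 8.0, 5.5]
width: 0.0111
gripper_force: 15.0
```

>>> {"name": "apply_moves", "arguments": {
  "steps": [
    {"translation":[0,0.008,0.002],"rotation":[0,0,0]},
    {"translation":[0.001,0.015,0.004],"rotation":[0,0,0]},
    {"translation":[0.001,0.023,0.006],"rotation":[0,0,0]},
    {"translation":[0.001,0.03,0.007],"rotation":[0,0,0]},
    {"translation":[0.001,0.038,0.008],"rotation":[0,0,0]},
    {"translation":[0.002,0.046,0.009],"rotation":[0,0,0]},
    {"translation":[0.002,0.054,0.009],"rotation":[0,0,0]},
    {"translation":[0.002,0.062,0.01],"rotation":[0,0,0]},
    {"translation":[0.003,0.069,0.01],"rotation":[0,0,0]},
    {"translation":[0.003,0.077,0.009],"rotation":[0,0,0]}
  ]
}}

```text
t: 15.2
eef_pos: [0.4996, -0.2528, 0.1673]
ee_rot: [3.14, -0.001, -0.036]
force: [0.8, -5.2, 2.7]
width: 0.0115
gripper_force: 15.0
```

The repeat readings give t0 at about −8°. I'll make the last small move there and settle.

>>> {"name": "apply_moves", "arguments": {
  "steps": [
    {"translation":[0,0.008,-0.001],"rotation":[0,0,0]},
    {"translation":[0.001,0.016,-0.001],"rotation":[0,0,0]},
    {"translation":[0.001,0.021,-0.002],"rotation":[0,0,0]},
    {"translation":[0.001,0.021,-0.002],"rotation":[0,0,0]},
    {"translation":[0.001,0.021,-0.002],"rotation":[0,0,0]},
    {"translation":[0.001,0.021,-0.002],"rotation":[0,0,0]},
    {"translation":[0.001,0.021,-0.002],"rotation":[0,0,0]},
    {"translation":[0.001,0.021,-0.002],"rotation":[0,0,0]},
    {"translation":[0.001,0.021,-0.002],"rotation":[0,0,0]},
    {"translation":[0.001,0.021,-0.002],"rotation":[0,0,0]}
  ]
}}

```text
t: 16.03
eef_pos: [0.4999, -0.2473, 0.1667]
ee_rot: [3.141, -0.001, -0.036]
force: [0.1, -3.7, 6.3]
width: 0.0114
gripper_force: 15.0
```

Run:
```python
from h import *
a=grab_frame("scene")[150:280,240:370];w=grab_frame("wrist")
cv2.imwrite("pics/e.png",np.hstack([cv2.resize(a,(384,384),interpolation=2),cv2.resize(w,(410,384))]))
```

```text
(no output)
```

View pics/e.png

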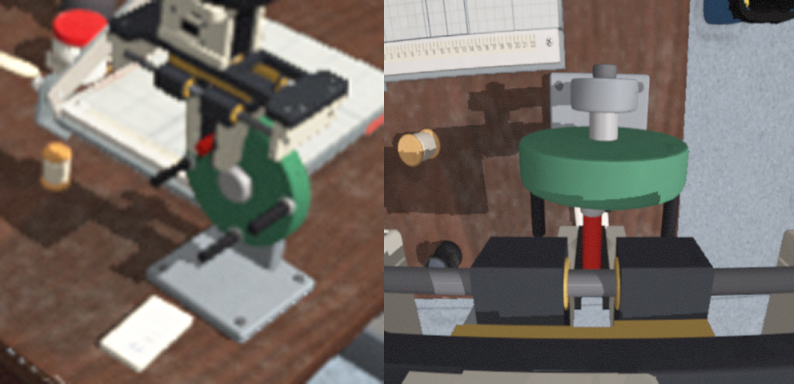

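The red peg (592,240 in the wrist view) is held between the pads near the top, and the pad and spool have not moved. I'm handing in.

```bash
python3 -c "
from station import *
print(job_done())"
```

```text
the job is handed in; nothing more can be done
None
```

I handed the job in with the wheel behind the label pad at rest and its red peg gripped near the top at about −8°; by the forces I felt, that puts the heavy side straight down to within roughly 5°, but no verdict came back, so this rests on my own readings.

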